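Shut and fasten the filter hatch of a wax-shavings extractor

ROBOT

A 7-joint arm with a two-finger parallel gripper is mounted at the origin on the work surface. World frame = base frame: x ahead of the robot, y to its left, z up, the work surface at z = 0. Lengths are in m, angles in rad, forces in N, time in s.
With the tool pointing down it reaches from about 0.425 to 0.875 m from the base axis. Payload 4.7 kg.
Tool frame: the origin (TCP) lies on the centre line of the jaws, within the pads' length; the fingertips stand 14 mm ahead of it and the grasp point (between the pads) lies 5 mm behind it; z points along the fingers, y is the direction in which the jaws open and shut (so a half turn about z gives the same grasp; the last joint's range is limited). The gripper opens to 87 mm and grips with 3 to 60 N. Pads are 19 mm wide; open, the fingers measure 117 mm over their backs; the gripper's body (75 mm by 190 mm) begins 51 mm behind the grasp point.
Start: joints at [-1.158, 0.321, -0.07, 1.45, 0.023, 1.371, -0.057], TCP at [0.252, 0.599, 0.237] pointing down, gripper open.
Joint ranges: [-2.86, 2.86], [-0.3, 2.09], [-1.38, 1.24], [0.06, 2.45], [-1.56, 4.7], [0.09, 2.05], [-2.69, 2.69]. Speed limits (rad/s): [2.57, 2.57, 3.14, 3.14, 3.14, 3.14, 3.14].

INTERFACE

Orientations are given as a rotation vector (axis times angle).
In Python, from bench import ctrl gives the robot as it stands. The module is installed in compiled form; this text tells all that it offers.
- The arm moves only by the tool step_arm, never from a script. Its argument "plan" is a list of rows, each a list of 3 entries, a list of its own where there are three numbers: the turn, a rotation vector about the tool's x, y, z in rad, then the shift along the tool's x, y, z in m, then the closure in counts, from 0 (fully open) to 255 (shut). In form: [[[rx, ry, rz], [x, y, z], hand], ...]. A call has exactly 10 rows; each row is the pose to reach, as a shift and turn from the pose commanded when the call began, along the tool's axes at that moment; what a row does not reach only later rows make up. A row lasts 1/8 s, in which the tool goes at most 62.5 mm and 10.7 degrees, less where a joint would pass 70% of its speed; a pose out of reach is approached as far as the arm can. A call with a gripper value outside its range is refused whole. The fingers move at their own pace and stop on an object; "squeeze" is the grip in N (left out, the last holds). Time passes only in rows, so rows that repeat a pose let the fingers close, or fill a call up. It gives the time, the measured TCP pose, the force and the opening at its end, in the units of the state.
- ctrl.get_state(): the state, without advancing time (a new reading comes with each control period).
- ctrl.get_image(name): name is "scene" or "top" or "wrist"; returns the picture (480x640x3 uint8, red, green, blue); there is no depth.
- ctrl.calibration(name): a dict with "fov_y" (degrees; the focal length in pixels is half the picture's height over the tangent of half this angle, whatever the lens; pixels are square), "cx", "cy" (the principal point, pixels), "k1" (the pictures are not rectified: a ray, as slopes to the right and down, at radius r is drawn at 1 + k1 r^2 times it, then the intrinsics apply), "rvec" (rotation vector, rad) and "tvec" (3), from world to camera coordinates, as OpenCV has them. Camera axes: x right, y down, z forward; pixel columns grow to the right and rows downward; lengths in m; the calibration is good to about 2 mm. A picture is of the moment at which its call begins: read the wrist's pose just before it. calibration takes no time and is no camera call; for the wrist camera it gives the pose at the moment of the call.
- ctrl.close_job(): hands the job in, once; it reports no verdict.
Trained networks look in the newest picture that a camera, given by its name, has taken for a name from the list of things; names that differ only in an ending like _2 or _b are one class to them, and where a whole thing is asked for, a point or a joint stands for the part that bears it (a point fixed in the world has none). Each returns a list of dicts, best first, with "score" (0 to 1); they miss things now and then, are a little off and sometimes report something else, mostly with a low value. They report only what shows in the picture. A call takes as long as a camera call.
- ctrl.cut_out(camera, label): "pixels" (480x640 bool, what is visible of it) and "rect" ([left, top, width, height] in pixels, round what is visible of it).
The state is a dict: "time": time; "joint_positions": joint angles; "qd": joint speeds; "joint_torque": joint torques, N m; "position": TCP position; "tool_rot": TCP orientation; "ft_force": force on the tool from outside, world axes, zero at the start; "torque": the same for the moment, N m; "grip_width": opening from 0.0 (shut) to 1.0 (fully open).
Only numpy, scipy, OpenCV 4.12 (cv2) and the standard library are available. Lean on these libraries where they do the work, as an engineer would, in place of code of your own. Each camera call takes 0.05 s, during which the arm holds its last target.

TASK

The filter in the wax-shavings extractor has been changed: swing its sloping hatch fully shut. Then fasten it with the captive star knob: first turn the knob backwards (anticlockwise) until the thread clicks and the knob drops in, then forwards (clockwise) until it is fully home and tight, without ever forcing it forwards on a crossed thread. Leave the pot, the cassette tray and the forceps where they are.

Things in the scene. Friction and masses are not known exactly. Their poses are not given: they have to be found in the camera images.
- extractor: bench-top extractor, white sheet-metal housing fixed to the bench, 260 mm deep (x), 300 wide (y), 205 high. Origin: centre of its underside. x points to its back, z up. Its front (-x side) is an upright lip 75 mm high; from it a face slopes up at 35 degrees towards the back: its outward normal is (-0.574, 0, 0.819) in this frame. A hose collar (diameter 68, 34 mm high) stands on the flat top.
- hatch_hinge (a point): middle of the hatch's hinge line, at the upper end of the slope, level with the hatch's outer face. Axes turn with the hatch: x from its free edge up to the hinge, y along the hinge line, z square out of its outer face. The hinge axis itself lies 12 mm behind this point (-z).
- hatch_edge (a point): middle of the hatch's free (lower) edge on its outer face, axes as hatch_hinge, 200 mm from it along -x. The hatch is a flat grey panel 200 mm long, 230 wide (y), 12 thick; the knob is in the middle of its width, 28 mm up from this edge. Good places to push it shut: level with the knob, 75 to 85 mm to either side of it (y).
- hatch (a joint): opening angle of the hatch (rad): 0 fully shut, growing as its free edge swings up off the slope; begins at 0.4 to 0.75. A stiff hinge keeps it where it is left; about 2 to 6 N at the free edge moves it.
- knob_grip (a point): centre of the captive knob's star head, half-way up it, on its axis. z points out along the axis, square to the hatch (35 degrees from vertical when shut); x and y turn with the knob, one lobe points along x. Black head with 6 lobes, 46 mm over the lobes, 22 mm thick, on a neck of diameter 29. With the knob home this point is 26 mm above the hatch's outer face, the head's top 37 mm.
- knob_lift (a joint): how far the captive knob stands out from its home position along its axis (m): 0 home (neck on the hatch), at most 0.014. A weak spring (about 1.5 N) draws it in. Hatch shut and thread not caught: it rides on the end of the thread at 0.007 to 0.0095. At the click it drops to 0.001 to 0.0035, once the fingers let it: a firm grip can hold it up, so ease the grip or press lightly.
- knob_turn (a joint): angle of the knob (rad): grows turned forwards (clockwise seen from outside), falls turned backwards. Begins at 0.3 to 1.2. The thread starts at 0: turned backwards the knob climbs a little and drops past the start just below 0 (by -0.35 at the latest); then, turned forwards, it catches and stops hard, tight, at 2.3. Backwards it is free to -4.2. About 0.03 N m turns it while loose.
- stud_tip (a point): tip of the steel stud, 19 mm over its thread, square out of the slope under the knob; axes as the shut hatch; knob_grip of the shut, home knob is 22 mm out from it on z, its x along this x at knob_turn 0. Coarse single right-hand thread of pitch 8 mm (1.3 mm a radian). Turned forwards without the click, the knob crosses the thread and binds at knob_turn 2.3 with knob_lift over 0.005.
- pot: bystander: closed round specimen pot, diameter 60, 75 mm high; origin at the centre of its underside
- cassettes: bystander: open tray 110 x 80 x 35 mm with two rows of white tissue cassettes standing in it, 45 mm high in all; origin at the centre of its underside
- forceps: bystander: steel forceps lying flat, 135 mm long, 25 wide, 7 high; origin near the middle, on the bench

How it is judged:
On the way, in this order (a step that is already met when the one before it is completed fails the run):
1. the hatch is shut, its knob riding on the end of the thread (value of joint hatch below 0.02 rad and value of joint knob_lift above 0.004 m), for 0.2 s.
2. the knob has been turned backwards past the start of the thread and has dropped in (value of joint knob_turn below 0 rad and value of joint knob_lift below 0.0045 m and value of joint hatch below 0.02 rad), for 0.1 s.
At the end, for the whole second after the job is handed in: the hatch is shut (under 0.015 rad), the knob is screwed home: turned forwards to within 0.25 rad of its hard stop and standing out less than 1.5 mm, at rest; pot, cassette tray and forceps are within 20 mm of where they began (value of joint knob_turn above 2.05 rad and value of joint knob_lift below 0.0015 m and value of joint hatch below 0.015 rad and velocity of joint knob_turn between -0.05 and 0.05 rad/s and distance of each of pot, cassettes, forceps from where it was at the start of the episode below 0.02 m); the robot touches nothing.
It fails at once if the knob is forced forwards on a crossed thread: turned past 2.0 rad while it stands out more than 4 mm (value of joint knob_turn above 2 rad and value of joint knob_lift above 0.004 m).
It fails at once if a bystander (pot, cassette tray or forceps) is pushed more than 20 mm away (distance of any of pot, cassettes, forceps from where it was at the start of the episode above 0.02 m).
It also fails if it takes over 61 s, if anything falls off the work surface, if the arm or the gripper's body presses on something with over 40 N, if the wrist force passes 120 N, or if a joint passes its speed limit or range.

## Working session

There is one attempt and no reset: what is moved stays moved. The work goes in short steps, Python scripts to look and compute and a tool call to move; the robot and the scene stay as the last step left them, time stands still between calls to the robot, and variables do not carry over. Pictures are saved under pics/ and viewed, and the job is handed in when it is done.

Besides the shell and the picture viewer there is one more tool, called after "Call:" by a JSON object that holds its "name" and its "arguments". step_arm: Moves the arm, as the interface text tells. Its arguments: {"type":"object","properties":{"plan":{"type":"array"},"squeeze":{"type":"number"}},"required":["plan"]}

```bash
mkdir -p pics; ls
python3 - <<'E'
from bench import ctrl
import cv2,json
s=ctrl.get_state(); print(s)
for n in ["scene","top","wrist"]:
    c=ctrl.calibration(n); print(n,c)
    im=ctrl.get_image(n); cv2.imwrite(f"pics/{n}0.png",im[:,:,::-1])
E
```

```text
pics
{'time': 0.0, 'joint_positions': array([-1.15789762,  0.32180978, -0.07009981,  1.45163049,  0.02261159,
        1.37077401, -0.0569276 ]), 'qd': array([-0.00086982, -0.00044705,  0.00163493,  0.0016029 ,  0.00211998,
       -0.00035588, -0.00112678]), 'joint_torque': array([ 8.25380466e-04, -4.91289139e+01, -4.03392361e-01, -3.12528312e+01,
       -6.38298341e-02,  4.39305918e-02,  1.84798878e-04]), 'position': array([0.25224769, 0.59851663, 0.23549252]), 'tool_rot': array([-6.22207600e-01, -3.07909092e+00,  2.85128365e-03]), 'ft_force': array([ 0.0757119 ,  0.56492843, -0.12903644]), 'torque': array([-0.05323356, -0.00061374,  0.00318887]), 'grip_width': 1.0014371843353267}
scene {'fov_y': 57.92265655097997, 'cx': 328.7936567874209, 'cy': 239.26869815389114, 'k1': -0.021971223191283733, 'rvec': array([ 1.63984155,  1.849158  , -0.81204771]), 'tvec': array([ 0.02049655, -0.2977349 ,  1.29222027])}
top {'fov_y': 45.39968938363282, 'cx': 322.3906740667534, 'cy': 248.80442268934013, 'k1': -0.04663317888809382, 'rvec': array([ 2.16477904, -2.21097849,  0.10937838]), 'tvec': array([0.05020349, 0.60377813, 1.14921974])}
wrist {'fov_y': 66.97910709685569, 'cx': 323.0190854468043, 'cy': 239.74544966942355, 'k1': 0.02127402323095704, 'rvec': array([-2.4109573 , -1.60170463, -0.22759346]), 'tvec': array([-0.64914416, -0.03468   ,  0.39079435])}
```

View pics/scene0.png

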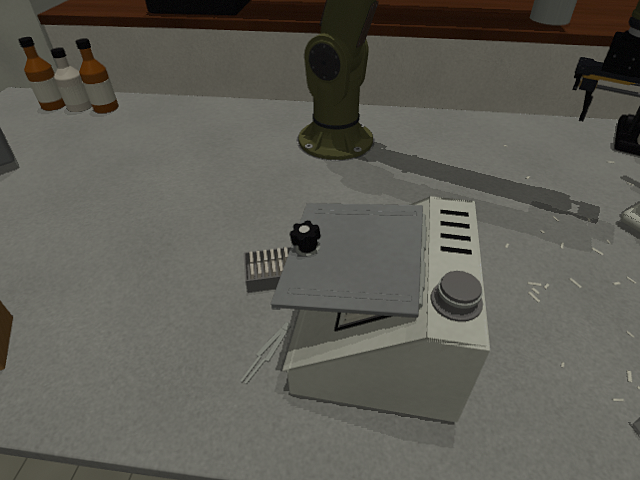

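View pics/top0.png

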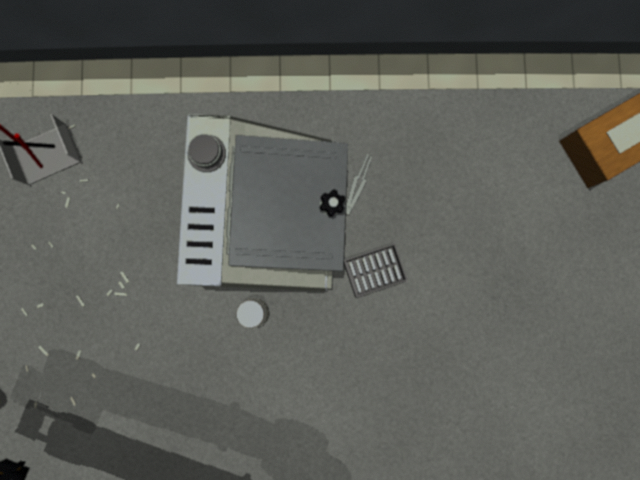

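View pics/wrist0.png

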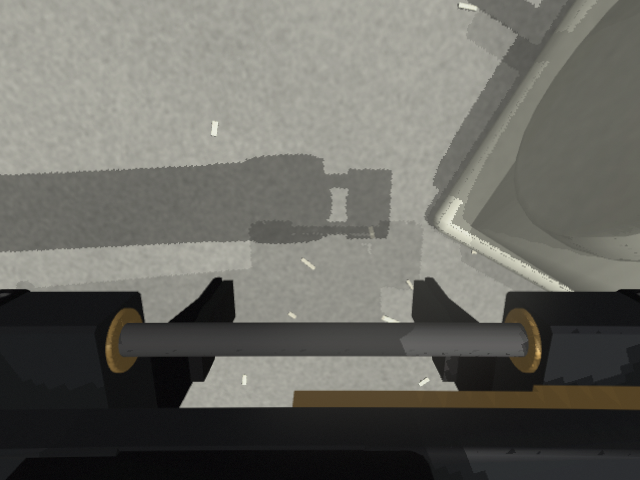

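```bash
cat > h.py <<'E'
from bench import ctrl
import numpy as np, cv2
from scipy.spatial.transform import Rotation as R
def proj(c,P):
    P=np.atleast_2d(P); Rm=cv2.Rodrigues(np.array(c['rvec']))[0]
    q=P@Rm.T+np.array(c['tvec']); a=q[:,:2]/q[:,2:]
    r2=(a**2).sum(1,keepdims=True); a=a*(1+c['k1']*r2)
    f=240/np.tan(np.radians(c['fov_y'])/2)
    return a*f+np.array([c['cx'],c['cy']])
def ray(c,uv):
    f=240/np.tan(np.radians(c['fov_y'])/2)
    d=(np.array(uv,float)-[c['cx'],c['cy']])/f; a=d.copy()
    for _ in range(20): a=d/(1+c['k1']*(a**2).sum())
    Rm=cv2.Rodrigues(np.array(c['rvec']))[0]
    return -Rm.T@np.array(c['tvec']), Rm.T@np.array([a[0],a[1],1.])
def atz(c,uv,z):
    o,d=ray(c,uv); return o+d*(z-o[2])/d[2]
def tri(cs,uvs):
    A=np.zeros((3,3));b=np.zeros(3)
    for c,uv in zip(cs,uvs):
        o,d=ray(c,uv); d/=np.linalg.norm(d); M=np.eye(3)-np.outer(d,d); A+=M;b+=M@o
    return np.linalg.solve(A,b)
E
python3 - <<'E'
from h import *
ct=ctrl.calibration('top');cs=ctrl.calibration('scene')
for uv in [(187,116),(178,284),(231,117),(222,286)]: print(atz(ct,uv,.205))
for l in ['knob_grip','hatch','extractor','pot','cassettes','forceps']:
  for n in ['top','scene']:
    r=ctrl.cut_out(n,l)
    for d in r[:2]:
        m=d['pixels']; ys,xs=np.nonzero(m)
        print(l,n,d['score'],d['rect'],xs.mean(),ys.mean(),m.sum())
        np.save(f"{l}_{n}.npy",m) if d is r[0] else 0
        q=cv2.approxPolyDP(cv2.convexHull(np.argwhere(m)[:,::-1].astype(np.int32)),4,True)[:,0].tolist(); print(q)
E
```

```text
[0.82995414 0.27470459 0.205     ]
[0.53426173 0.29035967 0.205     ]
[0.82652185 0.19702232 0.205     ]
[0.52929869 0.21471553 0.205     ]
knob_grip top 0.84 [321.1, 190.7, 26.0, 24.4] 332.24839400428266 202.50963597430408 467
[[344, 209], [329, 215], [320, 208], [322, 195], [334, 189], [344, 197]]
knob_grip scene 0.62 [289.6, 220.7, 27.6, 29.2] 304.5907780979827 235.8170028818444 694
[[319, 236], [312, 250], [301, 251], [289, 233], [294, 224], [308, 221], [318, 227]]
knob_grip scene 0.43 [271.2, 197.5, 218.0, 225.0] 386.4666210288786 305.45214370832383 39441
[[457, 421], [290, 392], [272, 300], [290, 233], [308, 203], [429, 196], [474, 202], [489, 349]]
hatch top 0.68 [227.2, 134.5, 122.3, 138.2] 287.27285410576667 203.28634068562317 15052
[[346, 143], [342, 269], [230, 265], [226, 227], [235, 136]]
hatch scene 0.94 [269.7, 202.0, 154.9, 117.7] 354.5777822364901 260.28544676297486 14952
[[422, 207], [424, 286], [417, 316], [271, 307], [289, 233], [307, 203]]
hatch scene 0.28 [289.7, 223.4, 31.5, 29.7] 304.9116809116809 236.51566951566952 702
[[319, 236], [312, 251], [302, 252], [29
[... 649 characters left out ...]
 296], [345, 261], [394, 244]]
cassettes top 0.73 [342.1, 236.2, 62.8, 59.3] 374.8650613357565 269.66060881417536 2201
[[406, 279], [356, 296], [344, 260], [393, 243]]
cassettes top 0.67 [345.7, 157.7, 22.3, 55.0] 355.316715542522 190.08797653958945 341
[[370, 158], [365, 182], [346, 213], [354, 176]]
cassettes scene 0.67 [243.7, 244.7, 51.2, 49.8] 264.01029601029603 267.9749034749035 1554
[[288, 247], [275, 288], [248, 291], [244, 252]]
forceps top 0.66 [346.0, 160.2, 24.3, 52.1] 354.06140350877195 193.75877192982455 228
[[367, 158], [364, 183], [347, 213], [354, 179]]
forceps scene 0.6 [255.9, 321.0, 32.8, 37.7] 273.76276276276275 341.14414414414415 333
[[288, 323], [269, 358], [257, 357]]
```

```bash
cat > fit.py <<'E'
from h import *
from scipy.optimize import least_squares
ct=ctrl.calibration('top');cs=ctrl.calibration('scene')
def ext(p): # x,y,yaw
    return np.array([p[0],p[1],0]),R.from_euler('z',p[2]).as_matrix()
E_pts=[('t',(187,116),(.13,-.15,.205)),('t',(178,284),(.13,.15,.205)),('t',(231,117),(.0557,-.15,.205)),('t',(222,286),(.0557,.15,.205)),
('t',(331,290),(-.13,.15,.075)),
('s',(475,201),(.13,.15,.205)),('s',(489,349),(.13,-.15,.205)),('s',(428,198),(.0557,.15,.205)),('s',(456,421),(.13,-.15,0)),('s',(290,393),(-.13,-.15,0)),('s',(289,371),(-.13,-.15,.075))]
# hatch: params hs (dist back along x of hinge pt), hz, theta
H_pts=[('t',(235,136),(0,-.115,0)),('t',(347,143),(-.2,-.115,0)),('t',(342,270),(-.2,.115,0)),('t',(229,265),(0,.115,0)),
('s',(306,204),(-.2,.115,0)),('s',(422,206),(0,.115,0)),('s',(418,312),(0,-.115,0)),('s',(273,304),(-.2,-.115,0))]
cd={'t':ct,'s':cs}
def hatchpose(p):
    o,Re=ext(p); th=p[5]
    hp=o+Re@np.array([p[3],0,p[4]])
    # axis located 12mm behind at shut; hatch frame: shut x axis = (cos35,0,sin35), rotated down by th about axis
    a=np.radians(35)-th
    X=np.array([np.cos(a),0,np.sin(a)]);Z=np.array([-np.sin(a),0,np.cos(a)])
    ax=np.array([p[3],0,p[4]]) # axis
    Rh=np.column_stack([X,[0,1,0],Z])
    return o+Re@(ax+0.012*Z), Re@Rh
def res(p,full=False):
    r=[]
    o,Re=ext(p)
    for k,uv,P in E_pts: r.append(proj(cd[k],o+Re@np.array(P))[0]-uv)
    ho,Rh=hatchpose(p)
    for k,uv,P in H_pts: r.append(proj(cd[k],ho+Rh@np.array(P))[0]-uv)
    lift=p[6]
    K=ho+Rh@np.array([-.172,0,.026+lift+.011])
    r.append(proj(ct,K)[0]-[333,202]); r.append(proj(cs,K)[0]-[305.5,229.5])
    return np.array(r) if full else np.array(r).ravel()
p0=[.68,.145,np.pi/2,.05,.205,.5,.007]
s=least_squares(res,p0,loss='soft_l1')
if __name__=='__main__':
    print(s.x.round(4)); print(res(s.x,True).round(1))
    p=s.x; print('ext',ext(p)[0],np.degrees(p[2]))
    print('axis-in-ext',p[3],p[4],'theta',p[5])
    np.save('p.npy',p)
E
python3 fit.py
```

```text
[0.6746 0.1527 1.516  0.046  0.1965 0.4931 0.0018]
[[ 0.2 -0.8]
 [-0.2  1.4]
 [-1.8 -0.5]
 [-1.1  0.9]
 [-4.   1.2]
 [-2.5 -1.4]
 [-0.1 -0.4]
 [ 0.5 -3. ]
 [-0.9  3.1]
 [-0.2  3.7]
 [-2.3  1.1]
 [-0.7 -0.4]
 [-0.3  0.2]
 [ 0.9  1.2]
 [-1.   1.6]
 [-0.  -0.5]
 [-0.  -0.9]
 [ 0.7  2.3]
 [-2.4  0.8]
 [-0.4  0.2]
 [-1.6  0.1]]
ext [0.67457818 0.15273836 0.        ] 86.85856033196943
axis-in-ext 0.045986879084611736 0.19646189302113592 theta 0.49310029544626277
```

```bash
cat > g.py <<'E'
from h import *
from fit import hatchpose, ext
import os
p=np.load('p.npy')
def hp(th):
    q=p.copy(); q[5]=th; return hatchpose(q)
def tool_R(th,rz=0.):
    _,Rh=hp(th); z=-Rh[:,2]; y=-Rh[:,1]; x=np.cross(y,z)
    return np.column_stack([x,y,z])@R.from_euler('z',rz).as_matrix()
def tool_pose(th,tip,rz=0.,dy=0.,dx=0.,kx=-.172):
    """TCP pose with fingertips 'tip' m above the outer face at knob axis, hatch angle th"""
    o,Rh=hp(th); P=o+Rh@np.array([kx+dx,dy,tip+.014]); return P,tool_R(th,rz)
def cur():
    s=ctrl.get_state(); return np.array(s['position']),R.from_rotvec(s['tool_rot']).as_matrix(),s
def rel(c,t):
    dR=R.from_matrix(c[1].T@t[1]).as_rotvec(); d=c[1].T@(t[0]-c[0]); return dR,d
def show(c,t,name=''):
    a,b=rel(c,t); print(name,a.round(3).tolist(),b.round(4).tolist())
E
python3 - <<'E'
from g import *
P,Rm,s=cur(); c=(P,Rm); print(Rm.round(3))
t=tool_pose(.493,.12); print(t[0],t[1].round(3)); show(c,t)
for th in (.493,0): print(hp(th)[0], hp(th)[0]+hp(th)[1]@[-.172,0,.026],hp(th)[1].round(3))
ct=ctrl.calibration('top')
for uv,z in [((252,312.8),.075),((375,270),.045),((357,185),.0)]: print(atz(ct,uv,z))
# midpoint
from scipy.spatial.transform import Slerp
S=Slerp([0,1],R.from_matrix([Rm,t[1]]))
Rt=S([.15])[0].as_matrix(); show(c,(np.array([.3,.5,.38]),Rt),'a')
Rt=S([.6])[0].as_matrix(); show(c,(np.array([.5,.25,.42]),Rt),'b')
print(s['time'])
E
```

```text
[[-0.922  0.388  0.   ]
 [ 0.388  0.922  0.   ]
 [-0.     0.    -1.   ]]
[0.66679708 0.01096345 0.32122302] [[ 0.054  0.998  0.006]
 [ 0.992 -0.055  0.117]
 [ 0.118  0.    -0.993]]
 [-0.072, 0.103, 1.225] [-0.6102, -0.381, -0.0847]
[0.67702098 0.19724715 0.20837864] [0.66749305 0.02364435 0.21397233] [[ 0.054 -0.998 -0.006]
 [ 0.992  0.055 -0.117]
 [ 0.118  0.     0.993]]
[0.67672112 0.19178356 0.20629172] [0.66818273 0.03621055 0.12893452] [[ 0.045 -0.998 -0.031]
 [ 0.818  0.055 -0.573]
 [ 0.574  0.     0.819]]
[0.47894227 0.17749663 0.075     ]
[ 0.558174   -0.06684399  0.045     ]
[ 0.74035352 -0.03903119  0.        ]
a [-0.011, 0.015, 0.184] [-0.0823, -0.0728, -0.1434]
b [-0.043, 0.062, 0.735] [-0.3637, -0.2255, -0.1834]
0.75
```

Call:
{"name": "step_arm", "arguments": {"plan": [[[0,0,0.06],[-0.03,-0.03,-0.045],0],[[-0.01,0.01,0.14],[-0.07,-0.06,-0.09],0],[[-0.015,0.02,0.23],[-0.11,-0.085,-0.13],0],[[-0.02,0.03,0.33],[-0.16,-0.11,-0.155],0],[[-0.025,0.035,0.43],[-0.21,-0.14,-0.17],0],[[-0.03,0.045,0.53],[-0.26,-0.17,-0.18],0],[[-0.035,0.05,0.63],[-0.31,-0.2,-0.18],0],[[-0.045,0.06,0.735],[-0.36,-0.225,-0.18],0],[[-0.05,0.07,0.83],[-0.41,-0.26,-0.17],0],[[-0.055,0.08,0.93],[-0.46,-0.29,-0.15],0]]}}

```text
time: 2.0
position: [0.565, 0.1513, 0.3876]
tool_rot: [-1.901, -2.418, -0.108]
ft_force: [-0.4, 1.1, 0.5]
grip_width: 0.996
```

Run:
```python
from g import *
P,Rm,s=cur(); print(P,s['joint_positions'].round(3),s['time'],s['ft_force'])
show((P,Rm),tool_pose(.493,.12))
```

```text
[0.56497563 0.1512716  0.38760626] [-0.6    0.142  0.403  1.386 -0.15   1.612  0.029] 2.0 [-0.41613007  1.11421031  0.47165997]
 [-0.015, 0.022, 0.292] [-0.1659, 0.0649, 0.0522]
```

Call:
{"name": "step_arm", "arguments": {"plan": [[[0,0,0.07],[-0.04,0.016,0.012],0],[[-0.01,0.01,0.15],[-0.085,0.032,0.026],0],[[-0.01,0.02,0.22],[-0.13,0.05,0.04],0],[[-0.015,0.022,0.29],[-0.166,0.065,0.052],0],[[-0.015,0.022,0.29],[-0.166,0.065,0.052],0],[[-0.015,0.022,0.29],[-0.166,0.065,0.052],0],[[-0.015,0.022,0.29],[-0.166,0.065,0.052],0],[[-0.015,0.022,0.29],[-0.166,0.065,0.052],0],[[-0.015,0.022,0.29],[-0.166,0.065,0.052],0],[[-0.015,0.022,0.29],[-0.166,0.065,0.052],0]]}}

```text
time: 3.25
position: [0.6659, 0.0133, 0.3205]
tool_rot: [-2.214, -2.108, -0.127]
ft_force: [-0.3, 0.1, 0.1]
grip_width: 1.001
```

Run:
```python
from g import *
P,Rm,s=cur(); print(P,s['joint_positions'].round(3),s['time'],s['ft_force'])
show((P,Rm),tool_pose(.493,.12))
c=ctrl.calibration('wrist'); im=ctrl.get_image('wrist')[:,:,::-1].copy()
np.save('cw1.npy',c,allow_pickle=True); cv2.imwrite('pics/w1raw.png',im)
o,Rh=hp(.493)
for pt in [(-.2,-.115,0),(-.2,.115,0),(0,.115,0),(0,-.115,0),(-.172,0,.037),(-.172,0,0)]:
    u=proj(c,o+Rh@np.array(pt))[0]; print(pt,u); 
    if abs(u).max()<2000: cv2.circle(im,tuple(int(v) for v in u),4,(0,0,255),1)
cv2.imwrite('pics/w1.png',im)
for d in ctrl.cut_out('wrist','knob_grip')[:2]:
    print(d['score'],d['rect'])
```

```text
[0.66586159 0.01326455 0.32049049] [-0.382  0.356  0.527  1.294 -0.293  1.549  0.078] 3.25 [-0.30374043  0.14524915  0.06988293]
 [-0.003, 0.001, 0.006] [-0.0022, 0.001, -0.001]
(-0.2, -0.115, 0) [463.96152284 269.52330343]
(-0.2, 0.115, 0) [184.83730991 267.58235836]
(0, 0.115, 0) [152.70133489 -15.55080416]
(0, -0.115, 0) [500.58302792 -13.53490211]
(-0.172, 0, 0.037) [324.61755424 250.10441302]
(-0.172, 0, 0) [324.56811313 235.8648955 ]
0.65 [296.4, 213.2, 66.0, 63.8]
```

View pics/w1.png

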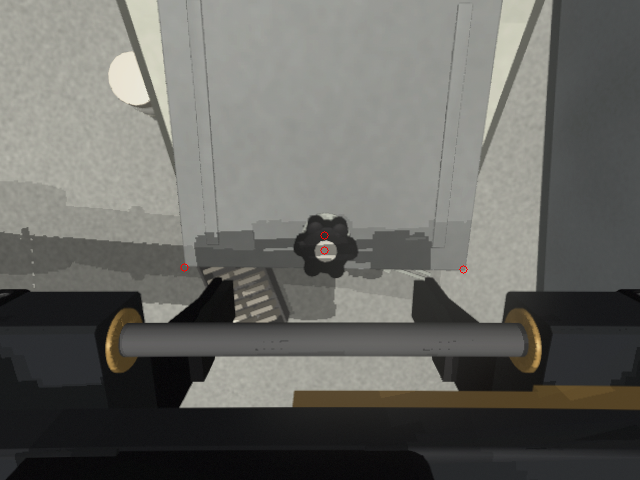

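```bash
cat > kang.py <<'E'
from g import *
def rectify(im,c,th,lift,kx=-.172,ky=0.,N=360,half=.036,h=.037):
    # sample plane at head top; image up = hatch x, right = -hatch y (viewed from outside)
    o,Rh=hp(th)
    g=np.linspace(-half,half,N); r,d=np.meshgrid(g,g)
    pts=np.stack([kx-d,ky-r,np.full_like(r,h+lift)],-1).reshape(-1,3)
    u=proj(c,o+pts@Rh.T).astype(np.float32).reshape(N,N,2)
    return cv2.remap(im,u[...,0],u[...,1],cv2.INTER_LINEAR)
E
python3 - <<'E'
from kang import *
c=np.load('cw1.npy',allow_pickle=True).item(); im=cv2.imread('pics/w1raw.png')
r=rectify(im,c,.493,0); cv2.imwrite('pics/k1.png',r)
g=r.max(2).astype(int)
N=360;half=.036
# black-ness on ring profile
cx=cy=N/2
m=(g<45).astype(np.uint8)
for rad in [.017,.019,.0205,.022]:
    a=np.arange(0,360,2)
    pr=[m[int(cy-rad/half*180*np.cos(np.radians(x))),int(cx+rad/half*180*np.sin(np.radians(x)))] for x in a]
    f=(np.array(pr)*np.exp(6j*np.radians(a))).sum(); print(rad,np.degrees(np.angle(f))/6, abs(f)/sum(pr))
E
```

```text
0.017 27.627961041329517 0.2839230872797969
0.019 26.773604672137054 0.1687880263953355
0.0205 -27.419144581214397 0.1978356364210691
0.022 -25.652547326470827 0.5245769400560928
```

View pics/k1.png

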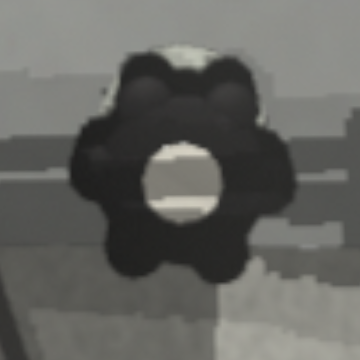

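Call:
{"name": "step_arm", "arguments": {"plan": [[[0,0,0],[-0.001,0,0.03],0],[[0,0,0],[-0.002,0,0.06],0],[[0,0,0],[-0.002,0,0.09],0],[[0,0,0],[-0.002,0,0.11],0],[[0,0,0],[-0.002,0,0.112],0],[[0,0,0],[-0.002,0,0.112],0],[[0,0,0],[-0.002,0,0.112],0],[[0,0,0],[-0.002,0,0.112],0],[[0,0,0],[-0.002,0,0.112],0],[[0,0,0],[-0.002,0,0.112],0]]}}

```text
time: 4.6
position: [0.6662, 0.024, 0.2089]
tool_rot: [-2.214, -2.107, -0.126]
ft_force: [-0.4, -0.2, 0.6]
grip_width: 0.998
```

Run:
```python
from g import *
P,Rm,s=cur(); print(P,s['joint_positions'].round(3),s['time'],s['ft_force'])
for th,tip in [(.493,.0),(.45,-.002),(.4,-.002),(.35,-.002),(.3,-.002),(.25,-.002),(.2,-.002),(.15,-.002),(.1,-.002),(.05,-.002),(0,-.002)]: show((P,Rm),tool_pose(th,tip),th)
im=ctrl.get_image('scene')[:,:,::-1]; cv2.imwrite('pics/s1.png',im[100:440,150:600])
```

```text
[0.66623233 0.02397063 0.20893411] [-0.397  0.393  0.507  1.468 -0.312  1.343  0.102] 4.6 [-0.43739825 -0.16490272  0.62893583]
0.493 [-0.003, 0.001, 0.005] [0.0003, 0.0013, 0.007]
0.45 [-0.003, 0.044, 0.005] [-0.0005, 0.0013, 0.0164]
0.4 [-0.003, 0.094, 0.005] [-0.0011, 0.0013, 0.025]
0.35 [-0.003, 0.144, 0.005] [-0.0013, 0.0014, 0.0337]
0.3 [-0.004, 0.194, 0.005] [-0.001, 0.0014, 0.0424]
0.25 [-0.004, 0.244, 0.005] [-0.0003, 0.0014, 0.0511]
0.2 [-0.004, 0.294, 0.005] [0.0008, 0.0015, 0.0597]
0.15 [-0.004, 0.344, 0.005] [0.0024, 0.0015, 0.0682]
0.1 [-0.004, 0.394, 0.005] [0.0044, 0.0015, 0.0767]
0.05 [-0.004, 0.444, 0.004] [0.0068, 0.0016, 0.085]
0 [-0.004, 0.494, 0.004] [0.0096, 0.0016, 0.0932]
```

View pics/s1.png

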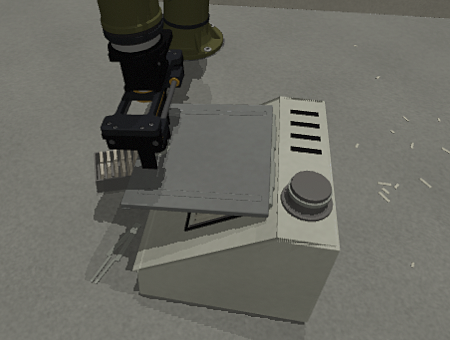

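Call:
{"name": "step_arm", "arguments": {"plan": [[[0,0.02,0],[0,0.001,0.007],0],[[-0.003,0.06,0.005],[0,0.001,0.015],0],[[-0.003,0.1,0.005],[-0.001,0.001,0.024],0],[[-0.003,0.14,0.005],[-0.001,0.001,0.032],0],[[-0.003,0.18,0.005],[-0.001,0.001,0.04],0],[[-0.003,0.22,0.005],[-0.001,0.001,0.047],0],[[-0.003,0.26,0.005],[0,0.001,0.054],0],[[-0.003,0.3,0.005],[0.001,0.001,0.061],0],[[-0.003,0.3,0.005],[0.001,0.001,0.061],0],[[-0.003,0.3,0.005],[0.001,0.001,0.061],0]]}}

```text
time: 5.9
position: [0.6675, 0.032, 0.1483]
tool_rot: [-2.051, -1.94, -0.432]
ft_force: [0.9, 0.4, 0.7]
grip_width: 0.997
```

Run:
```python
from g import *
P,Rm,s=cur(); print(P,s['joint_positions'].round(3),s['time'],s['ft_force'])
for th,tip in [(.2,-.002),(.15,-.002),(.1,-.002),(.05,-.002),(0,-.002)]: show((P,Rm),tool_pose(th,tip),th)
im=ctrl.get_image('scene')[:,:,::-1]; cv2.imwrite('pics/s2.png',im[100:440,150:600])
im=ctrl.get_image('wrist')[:,:,::-1]; cv2.imwrite('pics/w2.png',im)
```

```text
[0.66749591 0.03201453 0.148297  ] [-0.202  0.459  0.434  1.553 -0.626  1.295  0.358] 5.9 [0.91038446 0.39147625 0.69806695]
0.2 [-0.001, -0.005, -0.001] [0.0003, 0.0005, -0.0015]
0.15 [-0.001, 0.045, -0.001] [-0.0008, 0.0005, 0.0071]
0.1 [-0.001, 0.095, -0.001] [-0.0014, 0.0005, 0.0158]
0.05 [-0.001, 0.145, -0.001] [-0.0015, 0.0005, 0.0245]
0 [-0.001, 0.195, -0.001] [-0.0013, 0.0005, 0.0332]
```

View pics/s2.png

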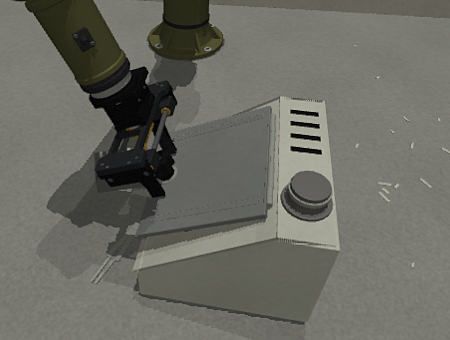

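View pics/w2.png

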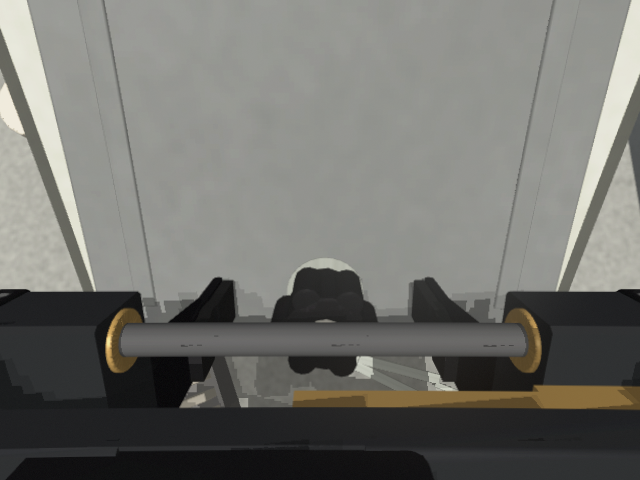

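Call:
{"name": "step_arm", "arguments": {"plan": [[[0,0.03,0],[0,0,0.005],0],[[0,0.06,0],[-0.001,0,0.01],0],[[0,0.09,0],[-0.001,0,0.015],0],[[0,0.12,0],[-0.001,0,0.02],0],[[0,0.15,0],[-0.001,0,0.025],0],[[0,0.175,0],[-0.001,0,0.029],0],[[0,0.195,0],[-0.001,0,0.031],0],[[0,0.195,0],[-0.001,0,0.032],0],[[0,0.195,0],[-0.001,0,0.033],0],[[0,0.195,0],[-0.001,0,0.033],0]]}}

```text
time: 7.25
position: [0.6682, 0.0418, 0.1217]
tool_rot: [-1.929, -1.825, -0.612]
ft_force: [-10.6, -8.0, 19.2]
grip_width: 0.998
```

Run:
```python
from g import *
P,Rm,s=cur(); print(P,s['joint_positions'].round(3),s['time'],s['ft_force'], 'tool',Rm.T@s['ft_force'])
for th,tip in [(0,-.002),(0,-.005)]: show((P,Rm),tool_pose(th,tip),th)
im=ctrl.get_image('scene')[:,:,::-1]; cv2.imwrite('pics/s3.png',cv2.resize(im[170:430,230:500],None,fx=2,fy=2))
```

```text
[0.66818394 0.04182178 0.12174122] [-0.081  0.526  0.378  1.581 -0.816  1.326  0.522] 7.25 [-10.60570194  -8.00881582  19.19689857] tool [  4.03224777 -10.11674615 -20.6527331 ]
0 [0.002, -0.002, -0.0] [-0.0005, 0.0003, 0.0049]
0 [0.002, -0.002, -0.0] [-0.0005, 0.0003, 0.0079]
```

View pics/s3.png

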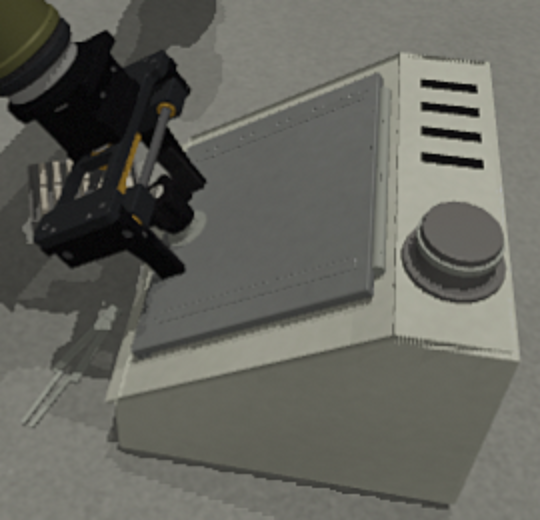

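Call:
{"name": "step_arm", "arguments": {"plan": [[[0,0,0],[0,0,-0.01],0],[[0,0,0],[0,0,-0.03],0],[[0,0,0],[0,0,-0.06],0],[[0,0,0],[0,0,-0.09],0],[[0,0,0],[0,0,-0.12],0],[[0,0,0],[0,0,-0.12],0],[[0,0,0],[0,0,-0.12],0],[[0,0,0],[0,0,-0.12],0],[[0,0,0],[0,0,-0.12],0],[[0,0,0],[0,0,-0.12],0]]}}

```text
time: 8.55
position: [0.6643, -0.0238, 0.2155]
tool_rot: [-1.928, -1.825, -0.607]
ft_force: [-0.5, 0.6, 0.2]
grip_width: 1.002
```

```bash
cat > look.py <<'E'
from kang import *
import sys
n=sys.argv[1]; th=float(sys.argv[2]); lift=float(sys.argv[3])
P,Rm,s=cur(); print(P,s['joint_positions'].round(3),s['time'],s['ft_force'])
c=ctrl.calibration('wrist'); im=ctrl.get_image('wrist')[:,:,::-1].copy()
np.save(f'cw{n}.npy',c,allow_pickle=True); cv2.imwrite(f'pics/w{n}raw.png',im)
r=rectify(im,c,th,lift); 
o,Rh=hp(th)
for pt in [(-.2,-.115,0),(-.2,.115,0),(-.172,0,.037+lift),(-.172,0,0)]:
    u=proj(c,o+Rh@np.array(pt))[0]; print(pt,u.round(1)); 
    if abs(u).max()<2000: cv2.circle(im,tuple(int(v) for v in u),4,(0,0,255),1)
cv2.imwrite(f'pics/w{n}.png',im); cv2.imwrite(f'pics/k{n}.png',r)
show((P,Rm),tool_pose(th,.12))
E
python3 look.py 3 0 .008
```

```text
[ 0.66425412 -0.02381779  0.2155186 ] [-0.012  0.478  0.423  1.455 -0.763  1.517  0.486] 8.55 [-0.54119579  0.56812363  0.18287195]
(-0.2, -0.115, 0) [464.6 267.5]
(-0.2, 0.115, 0) [183.6 267.4]
(-0.172, 0, 0.045) [324.  252.1]
(-0.172, 0, 0) [324.  234.5]
 [-0.002, -0.001, -0.001] [-0.0004, 0.0006, -0.0026]
```

View pics/w3.png

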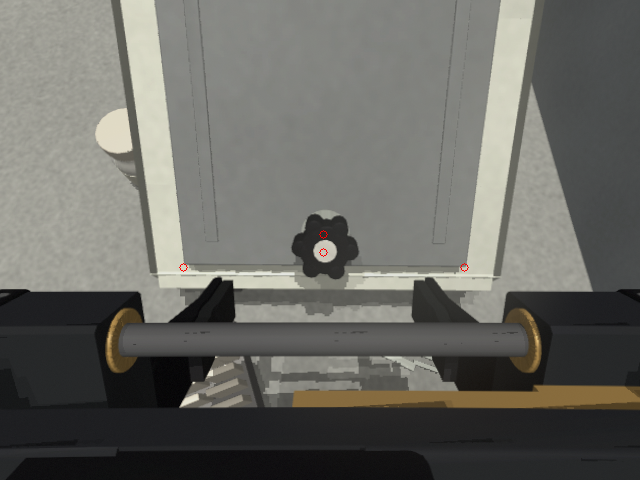

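View pics/k3.png

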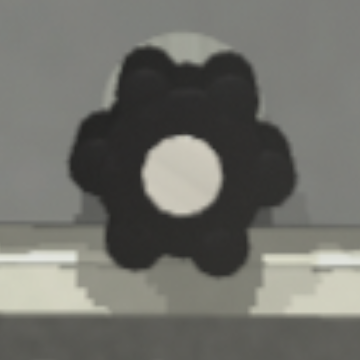

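Call:
{"name": "step_arm", "arguments": {"plan": [[[0,0,-0.15],[0,0,0.01],0],[[0,0,-0.3],[0,0,0.03],0],[[0,0,-0.45],[0,0,0.05],0],[[0,0,-0.457],[0,0,0.08],0],[[0,0,-0.457],[0,0.0005,0.1],0],[[0,0,-0.457],[0,0.0005,0.105],0],[[0,0,-0.457],[0,0.0005,0.105],0],[[0,0,-0.457],[0,0.0005,0.105],0],[[0,0,-0.457],[0,0.0005,0.105],0],[[0,0,-0.457],[0,0.0005,0.105],0]]}}

```text
time: 9.85
position: [0.6683, 0.0354, 0.1304]
tool_rot: [-1.51, -2.282, -0.745]
ft_force: [0.9, 0.6, -0.0]
grip_width: 0.998
```

```bash
python3 look.py 4 0 .011
```

```text
[0.66834931 0.03536352 0.13044802] [-0.029  0.513  0.319  1.567 -0.779  1.329  0.955] 9.85 [ 0.88514855  0.60078474 -0.03837933]
(-0.2, -0.115, 0) [479.4 408.1]
(-0.2, 0.115, 0) [ 91.5 239.8]
(-0.172, 0, 0.048) [322.  335.6]
(-0.172, 0, 0) [322.3 286.6]
 [0.0, -0.0, 0.456] [-0.0, -0.0002, -0.1063]
```

View pics/w4.png

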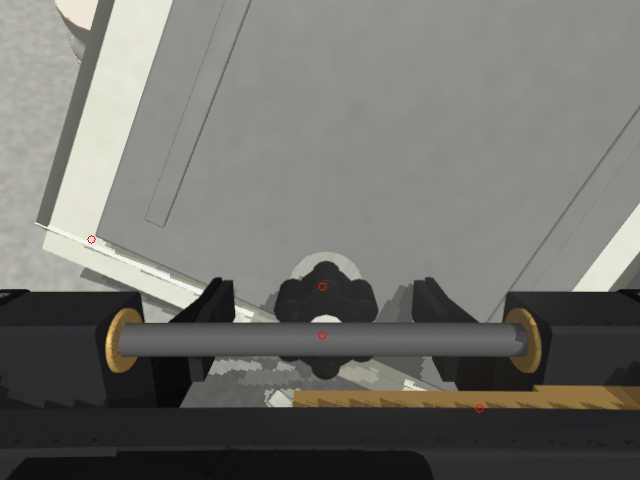

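Call:
{"name": "step_arm", "arguments": {"plan": [[[0,0,0],[0,0,0],255],[[0,0,0],[0,0,0],255],[[0,0,0],[0,0,0],255],[[0,0,0],[0,0,0],255],[[0,0,0],[0,0,0],255],[[0,0,0],[0,0,0],255],[[0,0,0],[0,0,0],255],[[0,0,0],[0,0,0],255],[[0,0,0],[0,0,0],255],[[0,0,0],[0,0,0],255]], "squeeze": 8}}

```text
time: 11.15
position: [0.6691, 0.0361, 0.1304]
tool_rot: [-1.51, -2.283, -0.747]
ft_force: [5.3, 1.1, 0.0]
grip_width: 0.468
```

```bash
python3 look.py 5 0 .011 | head -3; python3 -c "
from g import *
s=ctrl.get_state();print(s['torque'],s['grip_width']*87)"
```

```text
[0.66906725 0.03611621 0.13043863] [-0.029  0.514  0.318  1.566 -0.78   1.327  0.956] 11.15 [5.25834339 1.08639037 0.01151421]
(-0.2, -0.115, 0) [477.9 408.9]
(-0.2, 0.115, 0) [ 89.  240.4]
[-0.63975409 -0.85314788 -0.6469262 ] 41.04109129680486
```

View pics/w5.png

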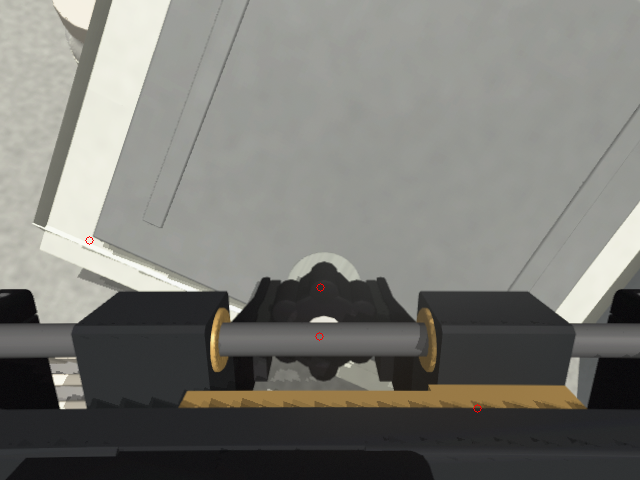

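Call:
{"name": "step_arm", "arguments": {"plan": [[[0,0,-0.1],[0,0.001,0],255],[[0,0,-0.23],[0,0.001,0],255],[[0,0,-0.36],[0,0.001,0],255],[[0,0,-0.49],[0,0.001,0],255],[[0,0,-0.62],[0,0.001,0],255],[[0,0,-0.75],[0,0.001,0],255],[[0,0,-0.88],[0,0.001,0],255],[[0,0,-1.01],[0,0.001,0],255],[[0,0,-1.13],[0,0.001,0],255],[[0,0,-1.2],[0,0.001,0],255]]}}

```text
time: 12.45
position: [0.6701, 0.0373, 0.131]
tool_rot: [-0.051, 2.953, 0.932]
ft_force: [5.8, 2.8, 0.5]
grip_width: 0.468
```

```bash
python3 look.py 6 0 .011 ; python3 -c "
from g import *
s=ctrl.get_state();print(s['torque'],s['grip_width']*87)"
```

```text
[0.67006532 0.03730795 0.13100838] [ 0.101  0.502  0.142  1.558 -0.703  1.29   2.109] 12.45 [5.84874662 2.82044098 0.49246687]
(-0.2, -0.115, 0) [256.5 455.7]
(-0.2, 0.115, 0) [277.4  30.2]
(-0.172, 0, 0.048) [318.3 331.9]
(-0.172, 0, 0) [319.3 283.4]
 [0.002, -0.001, 1.66] [0.0019, -0.0018, -0.107]
[-0.27938266 -0.90004732 -0.57870604] 41.06491391247081
```

View pics/w6.png

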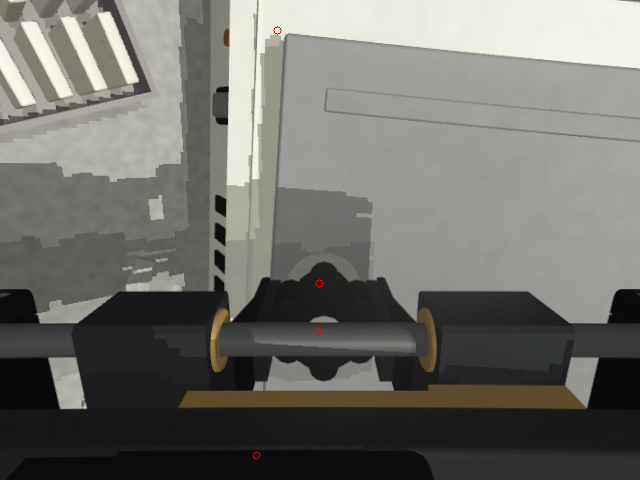

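Call:
{"name": "step_arm", "arguments": {"plan": [[[0,0,0],[0,0,0],100],[[0,0,0],[0,0,0],100],[[0,0,0],[0,0,0],80],[[0,0,0],[0,0,0],80],[[0,0,0],[0,0,0],80],[[0,0,0],[0,0,0],80],[[0,0,0],[0,0,0],80],[[0,0,0],[0,0,0],80],[[0,0,0],[0,0,0],80],[[0,0,0],[0,0,0],80]]}}

```text
time: 13.75
position: [0.669, 0.0361, 0.1303]
tool_rot: [-0.046, 2.957, 0.931]
ft_force: [-0.2, -1.0, -1.0]
grip_width: 0.688
```

```bash
python3 look.py 7 0 .011 ; python3 -c "
from g import *
s=ctrl.get_state();print(s['torque'],s['grip_width']*87)
P,Rm,_=cur(); print('axis offset tool',Rm.T@(np.array([.6701,.0373,.131])-P))"
```

```text
[0.6690461  0.03612088 0.13027748] [ 0.101  0.502  0.144  1.559 -0.702  1.291  2.106] 13.75 [-0.2130954  -1.02471393 -1.00264667]
(-0.2, -0.115, 0) [259.5 457.5]
(-0.2, 0.115, 0) [279.6  33.6]
(-0.172, 0, 0.048) [321.6 334.2]
(-0.172, 0, 0) [321.9 285.4]
 [-0.0, -0.001, 1.656] [0.001, -0.0006, -0.1069]
[-0.64993228  0.05056192  0.02692634] 59.79486524277367
axis offset tool [-1.12486775e-03  1.28890054e-03  9.77232641e-05]
```

View pics/w7.png

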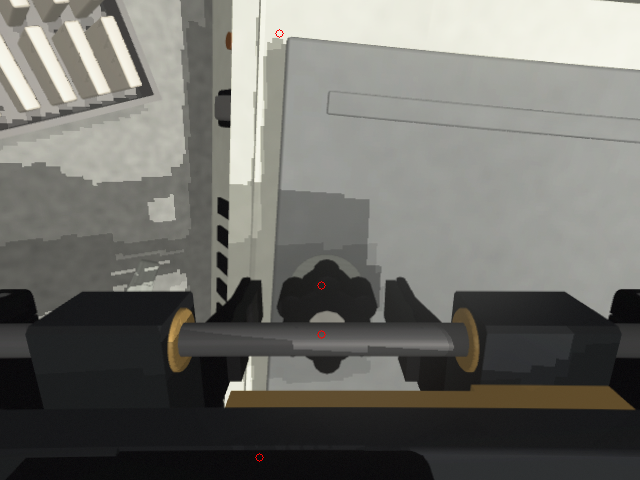

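Run:
```python
import cv2,numpy as np
a=cv2.imread('pics/w4raw.png')[245:395,250:400];b=cv2.imread('pics/w7raw.png')[245:395,250:400]
cv2.imwrite('pics/cmp.png',cv2.resize(np.hstack([a,b]),(800,400)))
```

```text
(no output)
```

View pics/cmp.png

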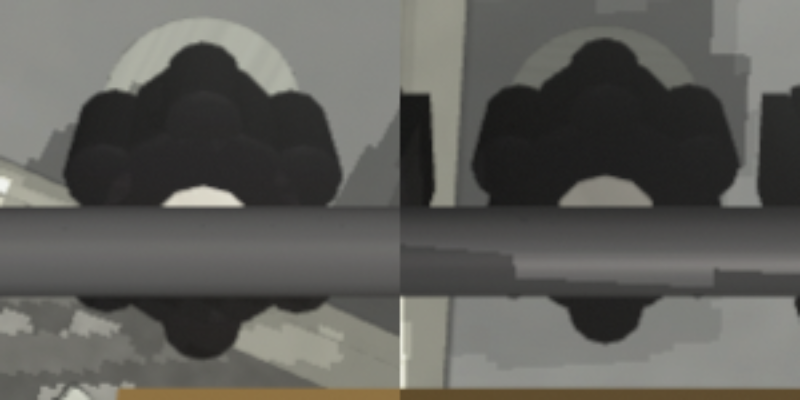

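Call:
{"name": "step_arm", "arguments": {"plan": [[[0,0,0],[-0.001,0.0015,0],80],[[0,0,0],[-0.001,0.0015,0],255],[[0,0,0],[-0.001,0.0015,0],255],[[0,0,0],[-0.001,0.0015,0],255],[[0,0,0],[-0.001,0.0015,0],255],[[0,0,0],[-0.001,0.0015,0],255],[[0,0,0],[-0.001,0.0015,0],255],[[0,0,0.1],[-0.001,0.0015,0],255],[[0,0,0.22],[-0.001,0.0015,0],255],[[0,0,0.35],[-0.001,0.0015,0],255]], "squeeze": 12}}

```text
time: 15.05
position: [0.6699, 0.0373, 0.1308]
tool_rot: [-0.472, -2.897, -0.92]
ft_force: [0.3, 0.0, -1.3]
grip_width: 0.473
```

```bash
python3 look.py 8 0 .005 ; python3 -c "
from g import *
s=ctrl.get_state();print(s['torque'],s['grip_width']*87)"
```

```text
[0.66988048 0.03732398 0.13077021] [ 0.06   0.506  0.195  1.559 -0.725  1.302  1.764] 15.05 [ 0.33862996  0.03822393 -1.30004164]
(-0.2, -0.115, 0) [324.9 465.6]
(-0.2, 0.115, 0) [186.6  67.4]
(-0.172, 0, 0.041999999999999996) [317.3 326.3]
(-0.172, 0, 0) [318.5 285.3]
 [-0.001, -0.001, 1.302] [0.0011, -0.0024, -0.1072]
[-0.73520361 -0.05265412 -0.12441603] 40.7694899368909
```

Call:
{"name": "step_arm", "arguments": {"plan": [[[0,0,0.12],[0,0,0],255],[[0,0,0.27],[0,0,0],255],[[0,0,0.42],[0,0,0.0002],255],[[0,0,0.57],[0,0,0.0004],255],[[0,0,0.72],[0,0,0.0006],255],[[0,0,0.87],[0,0,0.0008],255],[[0,0,1.02],[0,0,0.001],255],[[0,0,1.17],[0,0,0.0012],255],[[0,0,1.32],[0,0,0.0014],255],[[0,0,1.45],[0,0,0.0016],255]]}}

```text
time: 16.35
position: [0.6688, 0.0377, 0.1288]
tool_rot: [-2.04, -1.666, -0.556]
ft_force: [-2.7, -0.7, -0.2]
grip_width: 0.471
```

```bash
python3 look.py 9 0 .005 ; python3 -c "
from g import *
s=ctrl.get_state();P,Rm,_=cur();print(Rm.T@s['torque'],Rm.T@s['ft_force'],s['grip_width']*87)"
```

```text
[0.6688066  0.03774313 0.12877668] [-0.096  0.528  0.404  1.568 -0.818  1.349  0.373] 16.35 [-2.74043117 -0.71810077 -0.18174882]
(-0.2, -0.115, 0) [548.2 310.8]
(-0.2, 0.115, 0) [122.6 365.5]
(-0.172, 0, 0.041999999999999996) [321.5 333.9]
(-0.172, 0, 0) [322.1 290.8]
 [-0.003, 0.001, -0.147] [-0.0014, -0.0007, -0.109]
[ 0.39976889 -1.09695255  0.06534784] [-1.92173215 -2.4454131  -0.18272414] 40.75857848292148
```

View pics/w9.png

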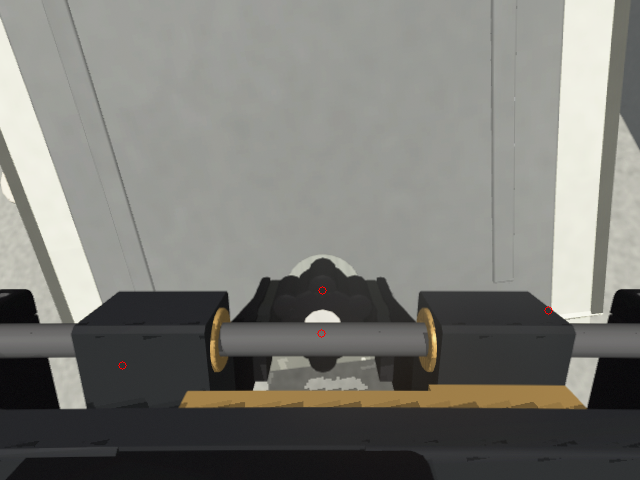

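Call:
{"name": "step_arm", "arguments": {"plan": [[[0,0,0.12],[0,0,0.0002],255],[[0,0,0.25],[0,0,0.0004],255],[[0,0,0.38],[0,0,0.0006],255],[[0,0,0.51],[0,0,0.0008],255],[[0,0,0.64],[0,0,0.001],255],[[0,0,0.77],[0,0,0.0011],255],[[0,0,0.89],[0,0,0.0012],255],[[0,0,0.99],[0,0,0.0013],255],[[0,0,1.06],[0,0,0.0014],255],[[0,0,1.1],[0,0,0.0014],255]]}}

```text
time: 17.65
position: [0.668, 0.0385, 0.129]
tool_rot: [-2.512, -0.348, -0.147]
ft_force: [-7.9, -2.5, 4.3]
grip_width: 0.47
```

```bash
python3 look.py 10 0 .002 ; python3 -c "
from g import *
s=ctrl.get_state();P,Rm,_=cur();print(Rm.T@s['torque'],Rm.T@s['ft_force'],s['grip_width']*87)"
```

```text
[0.6680207  0.03845148 0.12903646] [-0.208  0.556  0.56   1.573 -0.891  1.394 -0.68 ] 17.65 [-7.91665358 -2.53395476  4.30086006]
(-0.2, -0.115, 0) [473.3  79.3]
(-0.2, 0.115, 0) [308.4 468.9]
(-0.172, 0, 0.039) [327.  328.9]
(-0.172, 0, 0) [326.4 289.5]
 [-0.005, 0.002, -1.242] [-0.0008, 0.0016, -0.1092]
[-0.13202915 -1.7202736   0.11333588] [-6.83675831 -2.35338828 -4.83216505] 41.15239532756344
```

View pics/w10.png

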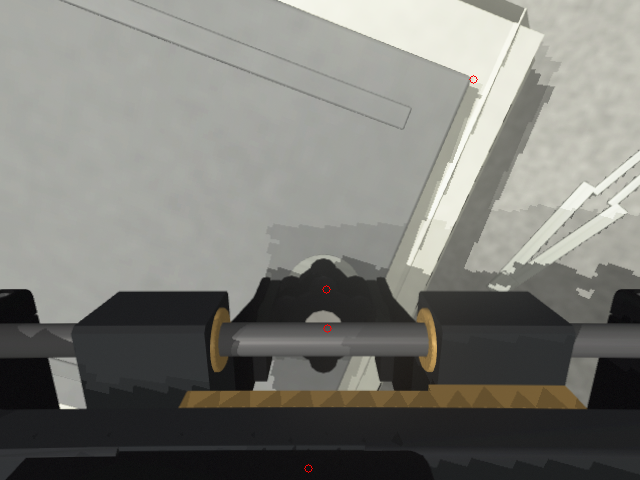

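Call:
{"name": "step_arm", "arguments": {"plan": [[[0,0,0.03],[0,0,0],255],[[0,0,0.06],[0,0,0],255],[[0,0,0.09],[0,0,0],255],[[0,0,0.12],[0,0,0],255],[[0,0,0.14],[0,0,0],255],[[0,0,0.16],[0,0,0],255],[[0,0,0.16],[0,0,0],255],[[0,0,0.16],[0,0,0],255],[[0,0,0.16],[0,0,0],255],[[0,0,0.16],[0,0,0],255]], "squeeze": 15}}

```text
time: 18.95
position: [0.67, 0.0388, 0.1292]
tool_rot: [-2.528, -0.144, -0.088]
ft_force: [-4.0, -2.6, 4.7]
grip_width: 0.491
```

```bash
python3 look.py 11 0 .002 ; python3 -c "
from g import *
s=ctrl.get_state();P,Rm,_=cur();print(Rm.T@s['torque'],Rm.T@s['ft_force'],s['grip_width']*87)"
```

```text
[0.67003613 0.03882465 0.12922917] [-0.224  0.561  0.582  1.572 -0.904  1.397 -0.835] 18.95 [-4.01058647 -2.58533251  4.69974188]
(-0.2, -0.115, 0) [436.3  61.9]
(-0.2, 0.115, 0) [339.9 472.5]
(-0.172, 0, 0.039) [327.6 332.7]
(-0.172, 0, 0) [326.7 292.9]
 [-0.001, 0.0, -1.402] [-0.0022, 0.002, -0.1093]
[-0.46403233 -1.17730099 -0.47713158] [-4.49502683 -1.26873068 -5.63342873] 43.13010990646245
```

View pics/w11.png

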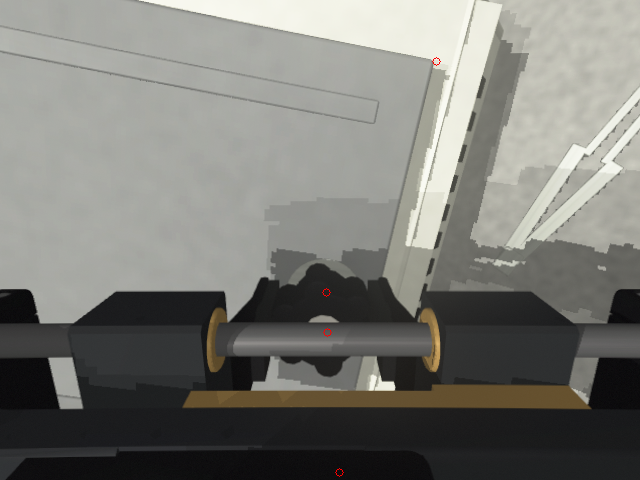

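Call:
{"name": "step_arm", "arguments": {"plan": [[[0,0,0],[0,0,0],60],[[0,0,0],[0,0,0],0],[[0,0,0],[0,0,0],0],[[0,0,0],[0,0,0],0],[[0,0,0],[0,0,0],0],[[0,0,0],[0,0,-0.02],0],[[0,0,0],[0,0,-0.05],0],[[0,0,0],[0,0,-0.08],0],[[0,0,0],[0,0,-0.11],0],[[0,0,0],[0,0,-0.11],0]]}}

```text
time: 20.25
position: [0.6678, -0.0275, 0.222]
tool_rot: [-2.531, -0.14, -0.096]
ft_force: [0.5, -0.8, -0.1]
grip_width: 1.004
```

Call:
{"name": "step_arm", "arguments": {"plan": [[[0,0,-0.15],[0,0,0],0],[[0,0,-0.3],[0,0,0],0],[[0,0,-0.45],[0,0,0],0],[[0,0,-0.6],[0,0,0],0],[[0,0,-0.75],[0,0,0],0],[[0,0,-0.9],[0,0,0],0],[[0,0,-1.05],[0,0,0],0],[[0,0,-1.2],[0,0,0],0],[[0,0,-1.35],[0,0,0],0],[[0,0,-1.4],[0,0,0],0]]}}

```text
time: 21.5
position: [0.6663, -0.023, 0.2179]
tool_rot: [-1.928, -1.824, -0.606]
ft_force: [-0.3, 0.0, 1.3]
grip_width: 0.996
```

```bash
python3 look.py 12 0 .003
python3 - <<'E'
from kang import *
im=ctrl.get_image('top')[:,:,::-1];cv2.imwrite('pics/top12.png',im)
a=cv2.imread('pics/k3.png');b=cv2.imread('pics/k12.png');cv2.imwrite('pics/kc.png',np.hstack([a,b]))
E
```

```text
[ 0.66629378 -0.02303893  0.21789689] [-0.017  0.481  0.43   1.447 -0.767  1.523  0.482] 21.5 [-0.28835852  0.04756356  1.33415129]
(-0.2, -0.115, 0) [461.4 269.3]
(-0.2, 0.115, 0) [182.2 269.3]
(-0.172, 0, 0.04) [321.2 252.2]
(-0.172, 0, 0) [321.6 236.6]
 [-0.002, -0.001, -0.001] [-0.0025, -0.0014, -0.0011]
```

View pics/w12.png

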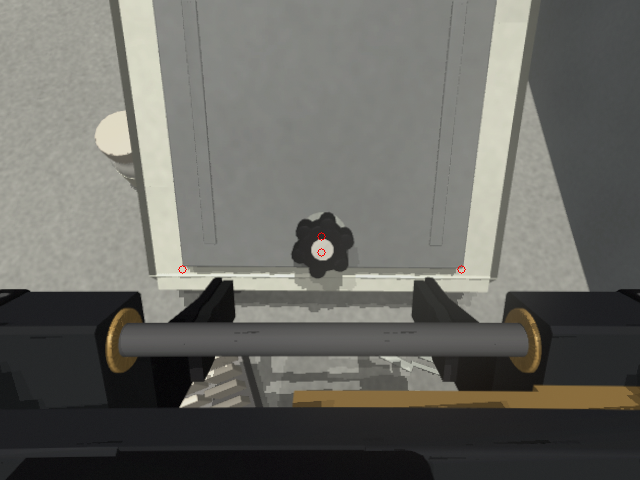

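View pics/kc.png

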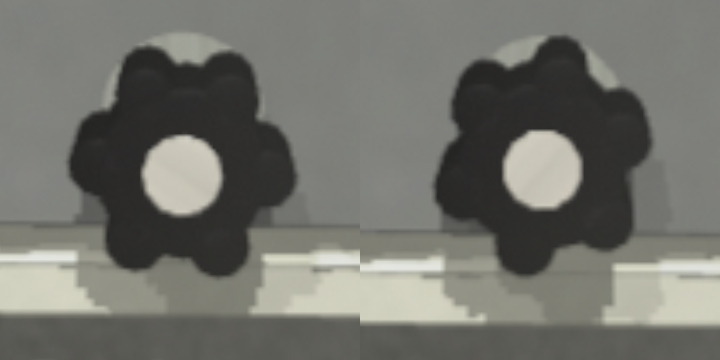

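View pics/top12.png

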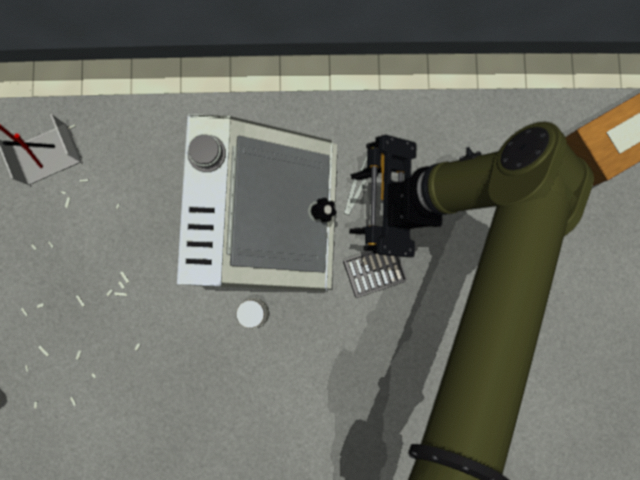

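Run:
```python
from h import *
for l in ['pot','cassettes','forceps']:
    r=ctrl.cut_out('top',l)
    for d in r[:1]:
        ys,xs=np.nonzero(d['pixels']); print(l,d['score'],d['rect'],xs.mean(),ys.mean())
s=ctrl.get_state(); print(s['time'],s['qd'].round(3),s['ft_force'])
ctrl.close_job()
```

```text
pot 0.79 [234.6, 297.0, 30.9, 33.5] 252.24238227146813 312.55124653739614
cassettes 0.66 [343.5, 246.6, 63.3, 49.1] 373.4614624505929 271.899209486166
forceps 0.62 [341.9, 159.1, 26.3, 54.3] 354.26234567901236 192.91666666666666
21.75 [-0.001 -0.001  0.002 -0.002  0.001  0.     0.003] [-0.0862125   0.72037534 -0.01836823]
the job is handed in; nothing more can be done
```

The hatch is shut and the star knob is fastened home and tight. I handed the job in at about 22 s; it reported no verdict.

- **Hatch:** I pushed it shut with the open fingers either side of the knob until it met a firm stop at about 20 N. The wrist picture then showed it flush with the slope. The stop came about 3 mm higher than my model of the hatch predicted, which I took as fit error.
- **Backwards:** I gripped the knob across its flats and turned it back 1.2 rad, from about 0.59 to about -0.6 rad. When I opened the fingers, the wrist picture showed the head about 5–6 mm lower, so it had dropped in.
- **Forwards:** I gripped again and turned it forwards about 2.9 rad. It then stopped hard: the knob stayed still while the jaws slipped to 43 mm and the torque about the axis rose to about 0.5 N m.

**Last checks:**
- **Knob:** the lobes lie about 10° round, against 11.8° expected at 2.3 rad. The head stands at home height.
- **Bystanders:** the pot and forceps are within 1 pixel of where they began in the top picture. The tray is about 2–3 pixels off (roughly 5 mm), but the arm partly hides it there and never touched it.
- **Arm:** it stands clear and at rest, with no contact force.

None of the final checks failed.

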